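# Jack up the lift-top of a router table and hold it

### The job

First press the orange lid of the accessory box on the router table shut until it clicks home. Then set the red jack flat on the bench with its saddle centred under the yellow-marked lift pad at the front of the table top, and push the jack's handle all the way down so that the jack alone raises the top; finish while still holding the handle down (do not let go), with the lid shut, the arm off the router table, and the offcut and sanding block undisturbed.

Things in the scene. Friction and masses are not known exactly. Their poses are not given: they have to be found in the camera images.
- router_table: Router table fixed to the bench, plywood base, grey hinged top. Origin on the bench below the yellow mark; x from front (jack side) to back, z up. Base x 58 to 222 mm, y -50 to 170. Top x 25 to 240, y -60 to 180, z 88 to 104 mm. Steel tongue in front: x -25 to 25, y -25 to 25, z 88 to 96. Blue box on the top: x 45 to 130, y -45 to 55, rim z 142. Fence x 212 to 232, z to 138.
- lift_pad (a point): Lift point: centre of the flat underside of the steel tongue, below the yellow disc (42 mm) painted on the tongue; 88 mm above the bench when the top is down.
- lift_top (a joint): Tilt of the grey hinged top, rad: 0 = down on its base, grows as its front is raised (hinge at the back, 235 mm from the lift pad). It falls back under its own weight (2.2 kg, some 10 N at the lift pad). Fully lifted by the jack it reads about 0.14.
- box_lid (a joint): Angle of the orange lid, rad: 0 = fully shut, starts open at 0.40 to 0.65 and stays where it is left. At about 0.14 its nub meets a sprung catch; pushing past takes about 6 N at its front edge (about 10 N at 55 mm from the hinge), then it clicks to 0 and stays there.
- lid_hinge (a point): Middle of the lid's hinge line, along table y at the back of the blue box, 142.5 mm above the bench. The lid is 100 mm wide along it, reaches 93 mm from it towards the table's front (-x) and is 5 mm thick; shut, its upper face is level, 147.5 mm above the bench.
- lid_front (a point): Middle of the lid's front edge, upper face, 90 mm from the hinge line; moves with the lid.
- jack: Loose red side-lever jack, 0.8 kg, L-shaped base plate 12 mm thick. Origin on its underside below the grip post (z = 0 standing on the bench); x towards the saddle (115 mm away), y towards the handle, z up. Base x -30 to 140, y -28 to 28 mm, and a foot x -28 to 28 reaching y = 185 below the handle. In use its x axis goes along the router table's x.
- grip_post (a point): Centre of the top of the jack's red grip post, 90 mm above its underside. The post is 36 mm thick along jack x (grasp it across this, from above; faces free from 12 to 90 mm up) and 44 mm along y. Handle and pivot are on its +y side; the jack cylinder (40 mm across, 52 mm high, saddle on it) begins at x = 95 mm.
- saddle (a point): Centre of the top face of the jack's round saddle, 36 mm across; 74 mm above the bench with the handle up, so it passes 14 mm below the lift pad. Rises straight up 45 mm for the full handle stroke.
- jack_handle (a joint): Jack handle, rad: 0 = up (at the start, sloping up 0.5 rad from level), 0.5 = fully down, level, at its stop. Turns in the jack's y-z plane about a pivot at y 27, z 65 mm. Its black pad runs 60 to 155 mm from the pivot, 26 mm wide, 16 mm thick (upper face z 73 mm when down). Press it at about 115 mm, 10 to 15 N. Sprung: when let go it rises and the saddle sinks.
- offcut: Small loose pine offcut 50x85x18 mm lying near the robot on the left; a bystander. Origin at the centre of its underside.
- sanding: Loose brown cork sanding block 61x109x36 mm at the far edge of the bench; a bystander. Origin at the centre of its underside.

How it is judged (in metres and radians):
On the way, in this order (a step that is already met when the one before it is completed fails the run):
1. the accessory box lid is shut past its catch (value of joint box_lid below 0.05 rad and value of joint lift_top below 0.02 rad), for 0.2 s.
2. the jack stands on the bench, handle up, its saddle under the lift pad (horizontal distance between saddle and lift_pad below 0.015 m and height (world z) of jack below 0.006 m and angle between jack's own z axis and vertical below 0.05 rad and value of joint lift_top below 0.02 rad and value of joint jack_handle below 0.12 rad), for 0.2 s.
At the end, for the whole second after the job is handed in: Lid below 0.05 rad; jack flat on the bench, saddle within 20 mm (horizontally) of the lift pad; robot holds the handle beyond 0.44 rad (over 2 N); the jack carries the top (over 3 N) tilted beyond 0.095 rad; arm not touching the router table; offcut and sanding block moved less than 30 mm (value of joint box_lid below 0.05 rad and value of joint jack_handle above 0.44 rad and value of joint lift_top above 0.095 rad and horizontal distance between saddle and lift_pad below 0.02 m and height (world z) of jack below 0.006 m and angle between jack's own z axis and vertical below 0.05 rad and contact force between any of the arm, the fingers and jack above 2 N and contact force between jack and router_table above 3 N and contact force between each of the arm, the fingers and router_table below 0.5 N and distance of each of offcut, sanding from where it was at the start of the episode below 0.03 m); the arm keeps its last pose, push and grip.
It fails at once if the top is raised while the lid is not shut (value of joint lift_top above 0.03 rad and value of joint box_lid above 0.06 rad).
It fails at once if the arm itself lifts or touches the raised router table top (value of joint lift_top above 0.03 rad and contact force between any of the arm, the fingers and router_table above 1 N).
It fails at once if the offcut or the sanding block is disturbed (moved over 30 mm) (distance of any of offcut, sanding from where it was at the start of the episode above 0.03 m).
It also fails if it takes over 59 s, if anything falls off the work surface, if the arm or the gripper's body presses on something with over 40 N, if the wrist force passes 120 N, or if a joint passes its speed limit or range.

### The arm

A 6-joint arm with a two-finger parallel gripper is mounted at the origin on the work surface; the furniture and walls round the work are solid. World frame = base frame: x ahead of the robot, y to its left, z up, the work surface at z = 0. Lengths are in mm, angles in rad, forces in N, time in s.
With the tool pointing down it reaches from about 350 to 775 mm from the base axis. Payload 7.3 kg.
Tool frame: the origin (TCP) lies at the very end of the fingers, on their centre line; the grasp point (between the pads) lies 19 mm behind it; z points along the fingers, y is the line along which they close (so a half turn about z gives the same grasp; the last joint's range is limited). The gripper opens to 92 mm and grips with 3 to 60 N. Pads are 19 mm wide; open, the fingers measure 130 mm over their backs; the gripper's body (75 mm by 190 mm) begins 47 mm behind the grasp point.
Start: joints at [-1.334, 0.342, 1.524, -0, 1.275, -0.146], TCP at [196.121, -487.015, 202.441] pointing down, gripper open.
Joint ranges: [-2.53, 2.53], [-0.77, 2.02], [0.04, 2.7], [-1, 4.14], [0.28, 2.66], [-3.11, 3.11]. Speed limits (rad/s): [2.57, 2.57, 3.14, 3.14, 3.14, 3.14].

### API

Orientations are given as [roll, pitch, yaw] about the fixed x, y, z axes, in that order (R = Rz(yaw) Ry(pitch) Rx(roll)).
In Python, from plant import get_obs, vision, workorder gives the robot as it stands.
- The arm moves only by the shell command python3 -m pendant 'ROWS' [OPENING]. ROWS is a JSON object of lists of equal length, an entry for each row: "dp": the shift along the tool's x, y, z in m, a list of three; "rotation": the turn, a rotation vector about the tool's x, y, z in rad, a list of three. A call has 1 to 8 rows; each row is the pose to reach, as a shift and turn from the pose commanded when the call began, along the tool's axes at that moment; what a row does not reach only later rows make up. A row lasts 1/8 s, in which the tool goes at most 62.5 mm and 10.7 degrees, less where a joint would pass 70% of its speed; a pose out of reach is approached as far as the arm can. A call with a gripper value outside its range is refused whole. OPENING is the finger opening in m, from 0 to 0.0918, set as the call begins (- or left out, the last holds). The fingers move at their own pace and stop on an object; the grip force is fixed at half the most. Time passes only in rows, so rows that repeat a pose let the fingers close. It gives the time, the measured TCP pose, the force, the opening and the grip force at its end, in the units of the state.
- get_obs(): the state, without advancing time (a new reading comes with each control period).
- vision.capture(name): name is "scene" or "top" or "wrist"; returns a dict with "pixels" (480x640x3 uint8, red, green, blue), "vfov" (degrees; the focal length in pixels is half the picture's height over the tangent of half this angle, whatever the lens; pixels are square), "cx", "cy" (the principal point, pixels), "pose" (4x4, takes a point from camera to world coordinates); the wrist camera has in their place "T_tool_cam" (4x4, takes a point from camera to tool coordinates, whose origin is the TCP and whose axes are the flange's). Camera axes: x right, y up, looking along -z (the intrinsics and any distortion apply to the point x, -y, -z); pixel columns grow to the right and rows downward; lengths in mm; the calibration is good to about 2 mm. A picture is of the moment at which its call begins: read the wrist's pose just before it. There is no depth.
- workorder.close_job(): hands the job in; it is judged then, once.
The state is a dict: "time": time; "joint_positions": joint angles; "dq": joint speeds; "tau": joint torques, N m; "tool_pos": TCP position; "tcp_rot": TCP orientation; "contact_force": force on the tool from outside, world axes, zero at the start; "moment": the same for the moment, N m; "grip_width": finger opening in mm; "finger_force": force on a finger pad.
Only numpy, scipy, OpenCV 4.12 (cv2) and the standard library are available. Lean on these libraries where they do the work, as an engineer would, in place of code of your own. Each camera call takes 0.05 s, during which the arm holds its last target. There are 200 camera calls.

## Working session

There is one attempt and no reset: what is moved stays moved. The work goes in short steps, Python scripts to look and compute and a shell command to move; the robot and the scene stay as the last step left them, time stands still between calls to the robot, and variables do not carry over. Pictures are saved under pics/ and viewed, at most 10 in all, crops included, and the job is handed in when it is done.

```bash
ls; mkdir -p pics; python3 - <<'E'
from plant import get_obs, vision
import cv2,numpy as np
o=get_obs();print(o)
for n in ("scene","top"):
    d=vision.capture(n);print(n,{k:(v if not k=="pixels" else v.shape) for k,v in d.items()})
    cv2.imwrite(f"pics/{n}0.png",d["pixels"][:,:,::-1])
E
```

```text
pics
{'time': 0.0, 'joint_positions': array([-1.33401343e+00,  3.42769600e-01,  1.52502612e+00, -1.74960629e-05,
        1.27538256e+00, -1.46002467e-01]), 'dq': array([-0.00010709,  0.00096655,  0.00069307,  0.00068339, -0.00017901,
        0.00173635]), 'tau': array([-1.22250778e-03, -4.31246281e+01, -2.44219655e+01,  7.16268551e-02,
        5.59550640e-02, -1.17703407e-04]), 'tool_pos': array([ 195.99891797, -486.56117394,  201.71748464]), 'tcp_rot': array([-3.14002147e+00, -2.14130326e-04,  3.82790302e-01]), 'contact_force': array([ 0.20893967, -0.22687742, -0.40047765]), 'moment': array([-0.02573254,  0.02654338, -0.01983311]), 'finger_force': 0.0, 'grip_width': 91.49760918326453}
scene {'pixels': (480, 640, 3), 'vfov': 56.83026016189166, 'cx': 310.12677711562867, 'cy': 236.52063247781516, 'pose': array([[-4.52806374e-01,  4.90894689e-01, -7.44304233e-01,
        -2.62915181e+02],
       [-8.91535290e-01, -2.60006740e-01,  3.70892602e-01,
         6.95486290e+02],
       [-1.14549086e-02,  8.31516025e-01,  5.55382648e-01,
         6.55901971e+02],
       [ 0.00000000e+00,  0.00000000e+00,  0.00000000e+00,
         1.00000000e+00]])}
top {'pixels': (480, 640, 3), 'vfov': 42.48400723559466, 'cx': 321.95310192010965, 'cy': 242.14417268474895, 'pose': array([[-1.39187957e-02,  9.91434083e-01, -1.29864262e-01,
         3.41054315e+02],
       [-9.99900588e-01, -1.40936828e-02, -4.27719161e-04,
         3.02641840e+02],
       [-2.25432106e-03,  1.29845398e-01,  9.91531689e-01,
         1.19184598e+03],
       [ 0.00000000e+00,  0.00000000e+00,  0.00000000e+00,
         1.00000000e+00]])}
```

View pics/scene0.png

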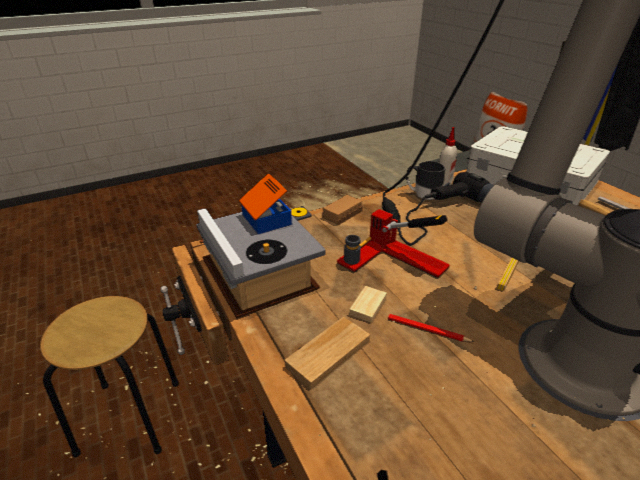

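View pics/top0.png

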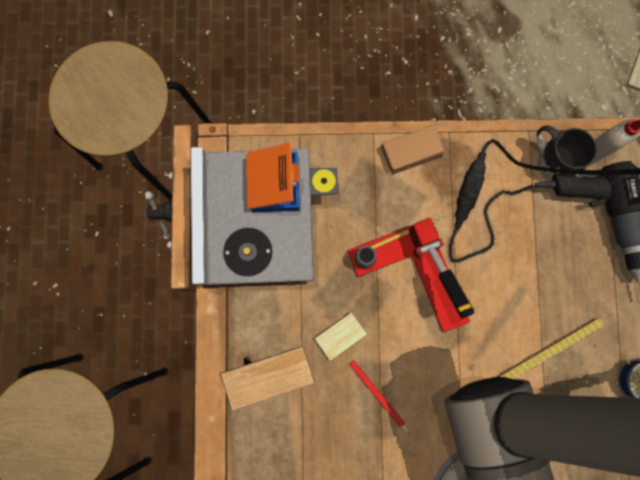

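The scene view shows the table (yellow disc near 302,212), jack (post 383,225; saddle 352,240) and offcut (368,303). In the top view the yellow disc is at (323,181), the lid at (272,177), the post at (427,230), the saddle at (366,256), and the sanding block at (412,148). The table's x axis points roughly along world +y.

```bash
cat > h.py <<'E'
import numpy as np, cv2
from plant import get_obs, vision
from scipy.spatial.transform import Rotation as R
def toolT(o):
    T=np.eye(4);T[:3,:3]=R.from_euler('xyz',o['tcp_rot']).as_matrix();T[:3,3]=o['tool_pos'];return T
def grab(n):
    o=get_obs();d=vision.capture(n)
    d['P']=d['pose'] if 'pose' in d else toolT(o)@d['T_tool_cam'];d['f']=240/np.tan(np.radians(d['vfov'])/2)
    d['bgr']=np.ascontiguousarray(d['pixels'][:,:,::-1]);d['hsv']=cv2.cvtColor(d['bgr'],cv2.COLOR_BGR2HSV);return d
def ray(d,uv):
    uv=np.atleast_2d(np.asarray(uv,float))
    v=np.c_[(uv[:,0]-d['cx'])/d['f'],-(uv[:,1]-d['cy'])/d['f'],-np.ones(len(uv))]@d['P'][:3,:3].T
    return d['P'][:3,3],v
def onz(d,uv,z):
    c,v=ray(d,uv);return c+v*((z-c[2])/v[:,2])[:,None]
def tri(d1,u1,d2,u2):
    c1,a=ray(d1,u1);c2,b=ray(d2,u2);a,b=a[0],b[0]
    s=np.linalg.lstsq(np.c_[a,-b],c2-c1,rcond=None)[0];p,q=c1+a*s[0],c2+b*s[1]
    return (p+q)/2,np.linalg.norm(p-q)
def proj(d,p):
    q=np.linalg.inv(d['P'])@np.r_[p,1];return d['cx']+d['f']*q[0]/-q[2],d['cy']-d['f']*q[1]/-q[2]
def blobs(d,lo,hi,amin=40):
    m=cv2.inRange(d['hsv'],lo,hi)
    c,_=cv2.findContours(m,cv2.RETR_EXTERNAL,cv2.CHAIN_APPROX_NONE)
    return sorted([k for k in c if cv2.contourArea(k)>amin],key=cv2.contourArea,reverse=True)
E
python3 - <<'E'
from h import *
np.set_printoptions(precision=1,suppress=True)
D={n:grab(n) for n in("scene","top")}
for n,d in D.items():
  for name,lo,hi in(("yellow",(24,150,120),(34,255,255)),("orange",(5,200,120),(14,255,255)),("red",(0,200,60),(3,255,255)),("blue",(105,150,40),(125,255,255))):
    for c in blobs(d,lo,hi)[:3]:
      (x,y),(w,h),a=cv2.minAreaRect(c);e=cv2.fitEllipse(c)
      print(n,name,cv2.contourArea(c),"rect",round(x,1),round(y,1),round(w),round(h),round(a),"ell",np.round(e[0],1),"poly",cv2.approxPolyDP(c,4,True).reshape(-1,2).tolist())
E
```

```text
scene orange 1034.0 rect 262.1 195.5 26 43 47 ell [262.4 195.7] poly [[269, 174], [239, 200], [254, 218], [286, 191]]
scene orange 404.5 rect 504.7 109.1 38 22 18 ell [504.6 108.7] poly [[491, 94], [489, 99], [518, 108], [509, 116], [511, 109], [505, 114], [488, 106], [491, 115], [515, 123], [525, 107]]
scene red 1774.0 rect 395.2 260.2 92 71 36 ell [388.  247.9] poly [[338, 261], [355, 270], [384, 250], [436, 276], [448, 266], [395, 241], [396, 228], [390, 233], [385, 225], [397, 220], [381, 210], [372, 218], [375, 223], [377, 217], [382, 219], [387, 231], [371, 224], [373, 237], [360, 249], [359, 262], [347, 264], [343, 256]]
scene red 352.5 rect 425.6 326.9 77 6 17 ell [426.3 327.2] poly [[388, 318], [462, 340], [462, 335], [391, 314]]
scene red 64.5 rect 449.9 136.2 18 9 82 ell [450.8 137.5] poly [[453, 127], [446, 139], [450, 145], [455, 141]]
scene blue 651.5 rect 267.4 216.4 29 47 78 ell [267.4 215.7] poly [[279, 199], [281, 212], [275, 203], [270, 216], [255, 221], [242, 207], [258, 233], [290, 224], [290, 210]]
scene blue 46.0 rect 601.1 101.0 2 59 25 ell [601.2 100.8] poly 
[... 250 characters left out ...]
t 270.1 175.3 56 55 79 ell [270.1 175.7] poly [[289, 144], [248, 154], [249, 206], [291, 199], [290, 181], [297, 180], [297, 170], [290, 162]]
top red 2290.5 rect 415.2 274.7 138 63 33 ell [406.6 283.1] poly [[349, 250], [358, 275], [411, 255], [443, 330], [468, 320], [456, 310], [428, 253], [414, 254], [410, 234], [376, 249], [377, 260], [368, 269], [353, 261], [358, 247]]
top red 396.5 rect 422.1 233.1 23 26 67 ell [423.1 232.3] poly [[430, 219], [406, 228], [415, 230], [417, 247], [437, 239]]
top red 154.5 rect 369.3 385.1 56 5 50 ell [371.5 387.1] poly [[352, 363], [388, 406]]
top blue 228.0 rect 280.7 205.9 22 52 59 ell [300.9 211.6] poly [[297, 183], [292, 203], [253, 210], [297, 209]]
```

```bash
python3 - <<'E'
from h import *
np.set_printoptions(precision=1,suppress=True)
s,t=grab("scene"),grab("top")
for lo in((20,100,80),):
  for c in blobs(s,lo,(36,255,255),8):
    e=cv2.minAreaRect(c)
    if 280<e[0][0]<325: ys=e[0];print("ys",e,cv2.contourArea(c))
yt=(323.5,180.5)
print("mark onz96",onz(t,yt,96),onz(s,ys,96),"tri",tri(s,ys,t,yt))
q={}
for n,d in(("s",s),("t",t)):
  m=cv2.inRange(d['hsv'],(4,150,90),(16,255,255)); m=cv2.morphologyEx(m,cv2.MORPH_CLOSE,np.ones((7,7)))
  cs=[c for c in cv2.findContours(m,0,2)[0] if 200<cv2.boundingRect(c)[0]<300 and cv2.contourArea(c)>300]
  h=cv2.convexHull(max(cs,key=cv2.contourArea)); print(n,cv2.approxPolyDP(h,4,True).reshape(-1,2).tolist())
# grey top corner and fence in top view
m=cv2.inRange(t['hsv'],(0,0,150),(179,60,255))
for c in cv2.findContours(m,0,2)[0]:
  if cv2.contourArea(c)>300: 
    r=cv2.boxPoints(cv2.minAreaRect(c));print("white",r.tolist());print(onz(t,r,138))
m=cv2.inRange(t['hsv'],(90,0,60),(140,70,170))
c=max(cv2.findContours(m,0,2)[0],key=cv2.contourArea);h=cv2.approxPolyDP(cv2.convexHull(c),4,True).reshape(-1,2);print(cv2.contourArea(c),h.tolist());print(onz(t,h,104))
cv2.imwrite("pics/crop1.png",np.hstack([cv2.resize(s['bgr'][160:280,230:350],(400,400)),cv2.resize(t['bgr'][130:290,190:350],(400,400))]))
E
```

```text
ys ((299.0, 211.5), (9.0, 16.0), 90.0) 110.0
mark onz96 [[597.3 298.7  96. ]] [[600.1 295.3  96. ]] tri (array([596.2, 298. ,  98.9]), np.float64(1.619632408759399))Traceback (most recent call last):
  File "<stdin>", line 14, in <module>
ValueError: max() iterable argument is empty
```

```bash
python3 - <<'E'
from h import *
np.set_printoptions(precision=1,suppress=True)
s,t=grab("scene"),grab("top")
for n,d in(("s",s),("t",t)):
  c=blobs(d,(4,190,110),(15,255,255))[0]
  h=cv2.convexHull(c); print(n,cv2.approxPolyDP(h,4,True).reshape(-1,2).tolist())
m=cv2.inRange(t['hsv'],(0,0,150),(179,60,255))
for c in cv2.findContours(m,0,2)[0]:
  if cv2.contourArea(c)>300 and cv2.boundingRect(c)[0]<250: 
    r=cv2.boxPoints(cv2.minAreaRect(c));print("white",r.tolist());print(onz(t,r,138))
m=cv2.inRange(t['hsv'],(90,0,60),(140,70,170))
c=max(cv2.findContours(m,0,2)[0],key=cv2.contourArea);h=cv2.approxPolyDP(cv2.convexHull(c),4,True).reshape(-1,2);print(cv2.contourArea(c),h.tolist());print(onz(t,h,104))
cv2.imwrite("pics/crop1.png",np.hstack([cv2.resize(s['bgr'][160:280,230:350],(400,400)),cv2.resize(t['bgr'][130:290,190:350],(400,400))]))
E
```

```text
s [[269, 174], [286, 191], [254, 218], [239, 200]]
t [[289, 143], [297, 167], [291, 199], [249, 207], [247, 154]]
white [[243.68922424316406, 197.4374542236328], [307.9095153808594, 194.7982635498047], [311.31756591796875, 277.7266845703125], [247.09725952148438, 280.36590576171875]]
[[559.4 438.  138. ]
 [562.5 326.4 138. ]
 [418.  322.1 138. ]
 [415.1 431.9 138. ]]
white [[208.2108154296875, 153.43710327148438], [242.96353149414062, 152.84808349609375], [244.03158569335938, 215.8638916015625], [209.27886962890625, 216.45291137695312]]
[[638.9 500.5 138. ]
 [639.1 439.5 138. ]
 [526.9 437.4 138. ]
 [526.7 497.6 138. ]]
white [[190.40499877929688, 147.01898193359375], [202.11761474609375, 146.87954711914062], [203.73757934570312, 282.95550537109375], [192.02496337890625, 283.0949401855469]]
[[651.  532.  138. ]
 [650.9 511.4 138. ]
 [411.7 505.9 138. ]
 [411.7 525.9 138. ]]
10.0 [[299, 183], [298, 211], [250, 210]]
[[591.5 342.9 104. ]
 [540.3 345.2 104. ]
 [543.4 431.1 104. ]]
```

View pics/crop1.png

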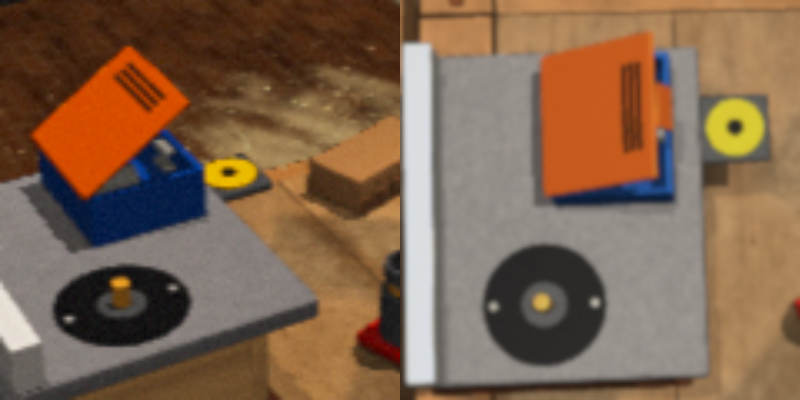

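The crops show the mark, fence and open lid clearly. The fence line gives table yaw ≈ 1.594 rad, and the fence and the disc both put the lift pad at about (597, 298). The lid has to be pressed at about (590, 358).

```bash
python3 -m pendant '{"dp":[[0.05,-0.039,-0.02],[0.1,-0.078,-0.05],[0.15,-0.116,-0.07],[0.2,-0.155,-0.07],[0.25,-0.194,-0.07],[0.3,-0.233,-0.07],[0.35,-0.272,-0.07],[0.399,-0.31,-0.07]],"rotation":[[0,0,0],[0,0,0],[0,0,0],[0,0,0],[0,0,0],[0,0,0],[0,0,0],[0,0,0]]}' 0; python3 - <<'E'
from h import *
np.set_printoptions(precision=1,suppress=True)
o=get_obs();print(o['tool_pos'],o['tcp_rot'])
s,t=grab("scene"),grab("top")
for a,b in(((269,174),(289,143)),((254,218),(249,207)),((239,200),(247,154))): print(tri(s,a,t,b))
E
```

```text
time: 1.4
tool_pos: [442.4, -63.6, 272.7]
tcp_rot: [3.141, -0.001, 0.383]
contact_force: [1.1, 0.4, -0.1]
grip_width: 16.1
finger_force: 0.0
[442.4 -63.6 272.7] [ 3.1 -0.   0.4]
(array([637.9, 354.5, 196. ]), np.float64(2.179593431586224))
(array([541.7, 429.9, 146.7]), np.float64(4.628634784374837))
(array([635.1, 432.7, 147.1]), np.float64(3.112979370720673))
```

```bash
python3 -m pendant '{"dp":[[0.036,-0.042,0],[0.072,-0.083,0],[0.107,-0.125,0],[0.143,-0.166,0],[0.178,-0.208,0.01],[0.214,-0.25,0.02],[0.249,-0.291,0.03],[0.285,-0.333,0.032]],"rotation":[[0,0,0],[0,0,0],[0,0,0],[0,0,0],[0,0,0],[0,0,0],[0,0,0],[0,0,0]]}'; python3 -m pendant '{"dp":[[0,0,0],[0,0,0.01],[0,0,0.025],[0,0,0.04],[0,0,0.053],[0,0,0.065],[0,0,0.073],[0,0,0.08]],"rotation":[[0,0,0],[0,0,0],[0,0,0],[0,0,0],[0,0,0],[0,0,0],[0,0,0],[0,0,0]]}'
```

```text
time: 2.5
tool_pos: [582.2, 350.4, 239.4]
tcp_rot: [3.141, 0.002, 0.382]
contact_force: [1.4, 0.2, 1.3]
grip_width: 0.3
finger_force: 0.0
time: 3.5
tool_pos: [581.9, 349.8, 160.2]
tcp_rot: [3.141, -0.0, 0.383]
contact_force: [-0.1, -0.5, 1.2]
grip_width: 0.2
finger_force: 0.6
```

```bash
python3 -m pendant '{"dp":[[0,0,0.003],[0,0,0.006],[0,0,0.009],[0,0,0.011],[0,0,0.013],[0,0,0.015],[0,0,0.015],[0,0,0.015]],"rotation":[[0,0,0],[0,0,0],[0,0,0],[0,0,0],[0,0,0],[0,0,0],[0,0,0],[0,0,0]]}'
```

```text
time: 4.5
tool_pos: [581.6, 349.9, 145.3]
tcp_rot: [-3.142, 0.0, 0.383]
contact_force: [-0.4, 0.2, -0.3]
grip_width: 0.3
finger_force: 0.0
```

```bash
python3 -m pendant '{"dp":[[0,0,0.002],[0,0,0.003],[0,0,-0.01],[0,0,-0.05],[0,0,-0.09],[0,0,-0.09]],"rotation":[[0,0,0],[0,0,0],[0,0,0],[0,0,0],[0,0,0],[0,0,0]]}'; python3 - <<'E'
from h import *
s,t=grab("scene"),grab("top")
cv2.imwrite("pics/c2.png",np.hstack([cv2.resize(s['bgr'][140:280,210:350],(400,400)),cv2.resize(t['bgr'][110:290,190:370],(400,400))]))
E
```

```text
time: 5.25
tool_pos: [583.3, 350.7, 240.8]
tcp_rot: [-3.141, -0.009, 0.383]
contact_force: [-0.1, -0.1, -0.5]
grip_width: 0.4
finger_force: 0.0
```

View pics/c2.png

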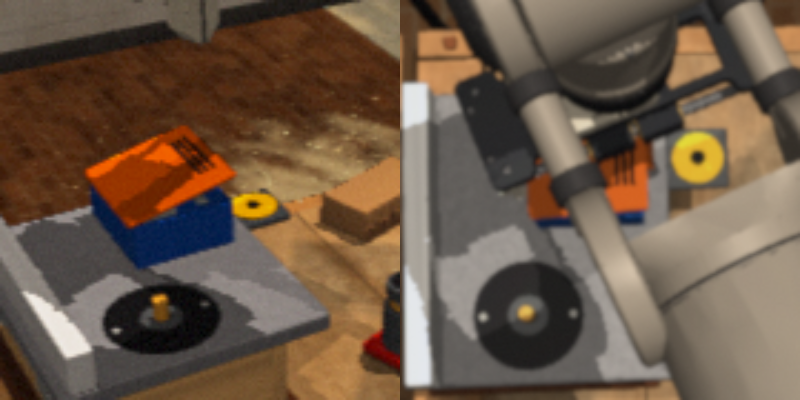

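```bash
python3 - <<'E'
from h import *
s,t=grab("scene"),grab("wrist")
o=get_obs()
print(proj(s,o['tool_pos']),proj(t,o['tool_pos']),proj(t,[589,430,147]),proj(t,[596.8,298.3,96]),t['T_tool_cam'])
c=blobs(s,(4,190,70),(15,255,255))[0];print(cv2.approxPolyDP(cv2.convexHull(c),3,True).reshape(-1,2).tolist())
cv2.imwrite("pics/c3.png",np.hstack([cv2.resize(s['bgr'][60:300,150:350],(330,396)),cv2.resize(t['bgr'],(470,396))]))
E
```

```text
(np.float64(279.225122753302), np.float64(167.73216939322117)) (np.float64(319.6716638411607), np.float64(282.1208328432993)) (np.float64(220.6963620222188), np.float64(187.29784474821173)) (np.float64(379.8384025027567), np.float64(226.2090454164651)) [[ 3.87136409e-04  9.59508443e-01  2.81679601e-01  7.69751254e+01]
 [ 9.99999471e-01 -6.39886007e-04  8.05311498e-04 -2.19145807e-01]
 [ 9.52946017e-04  2.81679141e-01 -9.59508183e-01 -1.83611898e+02]
 [ 0.00000000e+00  0.00000000e+00  0.00000000e+00  1.00000000e+00]]
[[345, 159], [344, 167], [289, 203], [255, 219], [213, 217], [182, 210], [184, 176], [190, 170], [321, 143]]
```

View pics/c3.png

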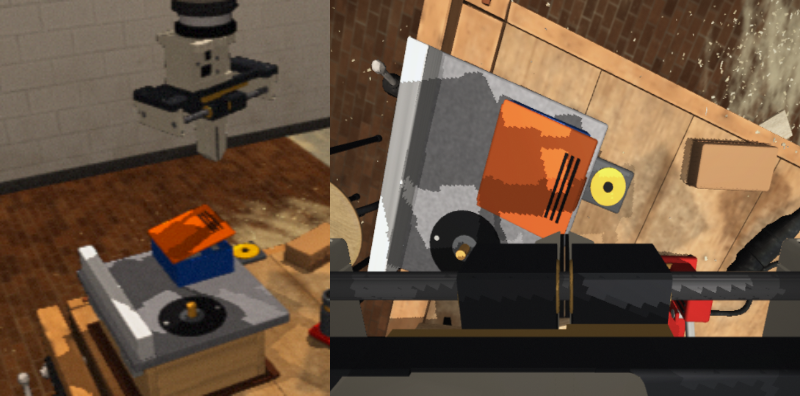

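The scene view shows the lid still partly open (about 0.2 rad) and the fingertips at about (277,155), roughly 12 px above where the reported TCP projects. I'll check the height discrepancy before pressing again.

```bash
python3 - <<'E'
from h import *
np.set_printoptions(precision=1,suppress=True)
o=get_obs();print(o['time'],o['tool_pos'],o['joint_positions'],o['dq'])
s=grab("scene");w=grab("wrist")
print([np.round(proj(s,[583.3,350.7,z])) for z in(240,260,280)])
print("jack?",proj(s,[597,298,96]),proj(w,[597,298,96]))
y=blobs(s,(20,100,80),(36,255,255),8); ys=[cv2.minAreaRect(c)[0] for c in y if 280<cv2.minAreaRect(c)[0][0]<325][0]
yw=[(cv2.minAreaRect(c)[0],cv2.contourArea(c)) for c in blobs(w,(24,120,100),(34,255,255))][0];print(ys,yw)
print(tri(s,ys,w,yw[0]),onz(w,yw[0],96))
cv2.imwrite("pics/c4.png",np.hstack([cv2.resize(s['bgr'][100:220,220:340],(400,400),interpolation=0),cv2.resize(w['bgr'][100:360,200:460],(400,400),interpolation=0)]))
E
```

```text
5.45 [581.1 349.6 234.2] [ 0.4  0.6  1.  -0.   1.5  1.6] [-0.  0.  0.  0.  0. -0.]
[array([278., 165.]), array([278., 157.]), array([277., 148.])]
jack? (np.float64(298.58154824117264), np.float64(212.32660860217737)) (np.float64(380.3462882962273), np.float64(225.95953920295767))
(299.0577087402344, 211.28846740722656) ((379.0, 225.5), 1639.0)
(array([596.9, 298.3,  98.5]), np.float64(3.161648045974164)) [[596.9 299.3  96. ]]
```

View pics/c4.png

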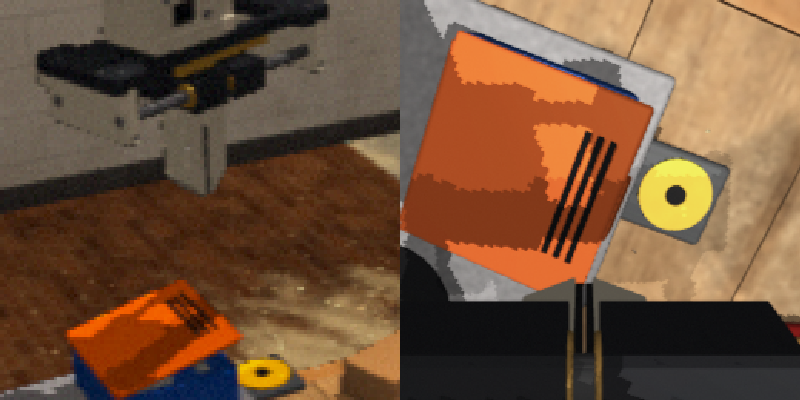

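Scene and wrist views agree that the fingertips end about 20 mm short of the reported TCP, which matches the lid stopping near 0.2 rad. I'll press further, watching the force.

```bash
python3 -m pendant '{"dp":[[0.002,-0.005,0.03],[0.002,-0.005,0.06],[0.002,-0.005,0.075],[0.002,-0.005,0.08],[0.002,-0.005,0.085],[0.002,-0.005,0.09],[0.002,-0.005,0.092],[0.002,-0.005,0.094]],"rotation":[[0,0,0],[0,0,0],[0,0,0],[0,0,0],[0,0,0],[0,0,0],[0,0,0],[0,0,0]]}';  python3 -m pendant '{"dp":[[0,0,0.002],[0,0,0.004],[0,0,0.006],[0,0,0.006]],"rotation":[[0,0,0],[0,0,0],[0,0,0],[0,0,0]]}'
```

```text
time: 6.55
tool_pos: [581.8, 355.4, 141.6]
tcp_rot: [3.142, -0.001, 0.383]
contact_force: [-0.2, 0.2, -0.4]
grip_width: 0.6
finger_force: 0.0
time: 7.05
tool_pos: [581.6, 355.3, 135.2]
tcp_rot: [3.142, 0.0, 0.383]
contact_force: [0.3, -0.7, -0.1]
grip_width: 0.8
finger_force: 0.0
```

```bash
python3 -m pendant '{"dp":[[0,0,0.002],[0,0,0.004],[0,0,0.005],[0,0,0.005]],"rotation":[[0,0,0],[0,0,0],[0,0,0],[0,0,0]]}';python3 - <<'E'
from h import *
s=grab("scene");t=grab("wrist")
cv2.imwrite("pics/c5.png",np.hstack([cv2.resize(s['bgr'][140:260,210:330],(400,400),interpolation=0),cv2.resize(t['bgr'][100:360,200:460],(400,400),interpolation=0)]))
E
```

```text
time: 7.55
tool_pos: [582.0, 355.0, 132.4]
tcp_rot: [3.141, -0.002, 0.383]
contact_force: [-2.3, -2.9, 9.7]
grip_width: 0.1
finger_force: 4.7
```

View pics/c5.png

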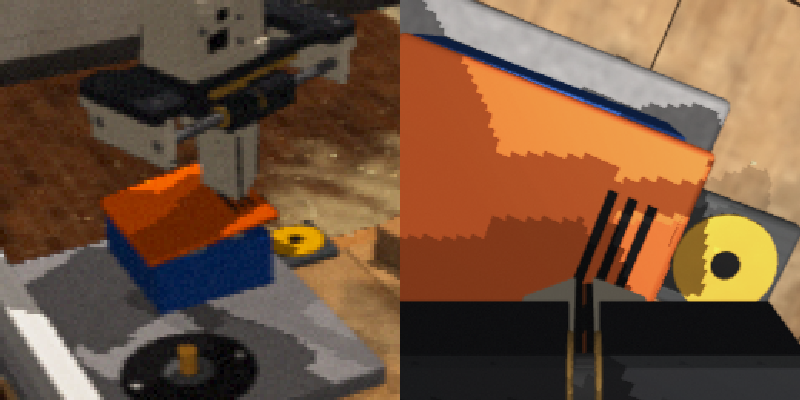

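The picture shows the lid lowered onto its catch at about 0.14 rad, with the fingers on it pressing 10 N. I'll push on.

```bash
python3 -m pendant '{"dp":[[0,0,0.001],[0,0,0.003],[0,0,0.005],[0,0,0.005]],"rotation":[[0,0,0],[0,0,0],[0,0,0],[0,0,0]]}'
```

```text
time: 8.15
tool_pos: [581.6, 355.3, 125.2]
tcp_rot: [-3.141, 0.0, 0.383]
contact_force: [-0.9, 0.5, 0.1]
grip_width: 0.1
finger_force: 0.0
```

```bash
python3 -m pendant '{"dp":[[0,0,0.001],[0,0,0.002]],"rotation":[[0,0,0],[0,0,0]]}';python3 -m pendant '{"dp":[[0,0,0.001],[0,0,0.002]],"rotation":[[0,0,0],[0,0,0]]}';python3 -m pendant '{"dp":[[0,0,0.001],[0,0,0.001]],"rotation":[[0,0,0],[0,0,0]]}'
```

```text
time: 8.4
tool_pos: [581.6, 355.4, 123.4]
tcp_rot: [-3.142, 0.0, 0.383]
contact_force: [-1.8, -0.7, 4.9]
grip_width: 0.5
finger_force: 2.5
time: 8.65
tool_pos: [581.7, 355.4, 123.1]
tcp_rot: [3.142, -0.001, 0.383]
contact_force: [-4.4, -2.7, 12.6]
grip_width: 0.7
finger_force: 6.4
time: 8.9
tool_pos: [581.8, 355.4, 123.0]
tcp_rot: [3.142, -0.002, 0.383]
contact_force: [-3.8, -3.1, 14.2]
grip_width: 0.5
finger_force: 6.9
```

The lid clicked: the force dropped, then firm contact came at reported z 123.4, where the shut lid's top face is 147.5. So the fingertips really end 24 mm above the reported TCP, and I'll use that offset from here on. Next I'll go above the jack.

```bash
python3 -m pendant '{"dp":[[0,0,-0.05],[0,0,-0.1],[-0.04,0.044,-0.12],[-0.08,0.088,-0.12],[-0.12,0.132,-0.12],[-0.16,0.176,-0.12],[-0.195,0.218,-0.12],[-0.195,0.218,-0.12]],"rotation":[[0,0,0],[0,0,0],[0,0,0],[0,0,0],[0,0,0],[0,0,0],[0,0,0],[0,0,0]]}' 0.0918;python3 -m pendant '{"dp":[[0,0,0],[0,0,0]],"rotation":[[0,0,0],[0,0,0]]}'; python3 - <<'E'
from h import *
np.set_printoptions(precision=1,suppress=True)
o=get_obs();print(o['time'],o['tool_pos'],o['tcp_rot'])
s=grab("scene");w=grab("wrist")
for n,d in(("s",s),("w",w)):
  for c in blobs(d,(0,180,60),(4,255,255),150)[:3]: print(n,cv2.contourArea(c),cv2.approxPolyDP(c,4,True).reshape(-1,2).tolist())
cv2.imwrite("pics/c6.png",np.hstack([cv2.resize(s['bgr'][140:340,250:470],(330,300),interpolation=0),cv2.resize(w['bgr'],(470,352))[:300]]))
cv2.imwrite("pics/w6.png",w['bgr']); cv2.imwrite("pics/s6.png",s['bgr'])
E
```

```text
time: 9.9
tool_pos: [481.4, 77.5, 240.7]
tcp_rot: [3.141, 0.0, 0.378]
contact_force: [-0.7, 0.0, 0.7]
grip_width: 75.7
finger_force: 0.0
time: 10.15
tool_pos: [482.5, 81.3, 240.2]
tcp_rot: [-3.141, -0.0, 0.384]
contact_force: [0.4, 0.7, -0.6]
grip_width: 91.2
finger_force: 0.0
10.15 [482.5  81.3 240.2] [-3.1 -0.   0.4]
s 1948.5 [[337, 260], [353, 271], [385, 251], [436, 276], [448, 266], [394, 241], [396, 228], [388, 230], [385, 225], [397, 221], [381, 210], [372, 213], [372, 239], [361, 247], [360, 261], [351, 265], [343, 256]]
s 371.0 [[388, 317], [462, 340], [456, 333]]
w 8447.0 [[167, 144], [167, 154], [312, 155], [312, 164], [309, 159], [207, 162], [204, 184], [179, 195], [272, 198], [268, 214], [273, 323], [274, 275], [283, 268], [285, 214], [273, 214], [272, 206], [309, 205], [312, 166], [317, 202], [312, 203], [311, 215], [299, 215], [297, 269], [304, 274], [302, 325], [315, 325], [323, 149]]
```

View pics/w6.png

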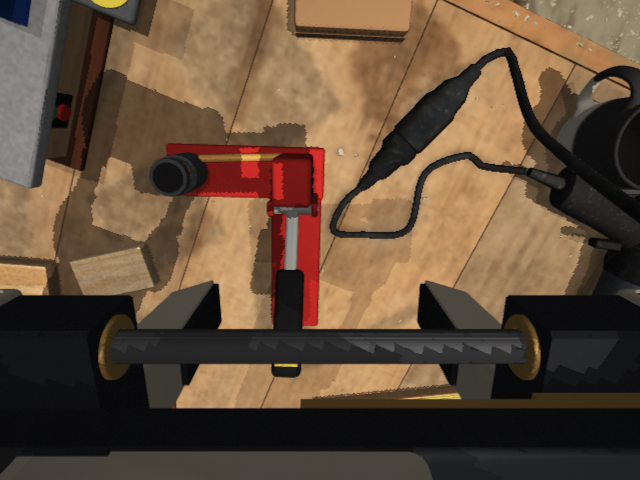

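The wrist view shows the jack with back base edge from (167,145) to (323,149), the post top around (272–312, 155–205) and the saddle near (175,175). It lies nearly square to the tool. I'll compute its pose.

```bash
python3 - <<'E'
from h import *
np.set_printoptions(precision=1,suppress=True)
w=grab("wrist");s=grab("scene");t=grab("top")
P=onz(w,[(167,144.5),(323,149),(318,325)],12);print("base corners",P)
d=P[0]-P[1];print("len(170)",np.linalg.norm(d[:2]),"yaw",np.degrees(np.arctan2(d[1],d[0])), "foot side len(213)",np.linalg.norm(P[2]-P[1]))
ux=d[:2]/np.linalg.norm(d[:2]);uy=np.array([-ux[1],ux[0]])
org=P[1][:2]+30*ux+28*uy;print("origin",org,"saddle pred",org+115*ux)
O3=lambda x,y,z:np.r_[org+x*ux+y*uy,z]
for nm,q in(("saddle",(115,0,74)),("post",(0,0,90)),("c--",(-18,-22,90)),("c+-",(18,-22,90)),("c-+",(-18,22,90)),("c++",(18,22,90)),("foot",(-28,185,12)),("hend",(0,163,139))):
  print(nm,[np.round(proj(k,O3(*q))) for k in(w,s,t)])
# saddle: darkest blob near it in wrist and scene
g=cv2.cvtColor(w['bgr'],6)
for thr in(45,60,80):
  m=(g<thr).astype(np.uint8);m[:,:130]=0;m[:,230:]=0;m[:130]=0;m[215:]=0
  c=max(cv2.findContours(m,0,1)[0],key=cv2.contourArea);print(thr,cv2.contourArea(c),cv2.boundingRect(c),cv2.minEnclosingCircle(c))
cv2.imwrite("pics/c7.png",np.hstack([cv2.resize(w['bgr'][120:340,140:340],(400,440),interpolation=0),cv2.resize(s['bgr'][190:290,325:416],(400,440),interpolation=0)]))
E
```

```text
base corners [[479.2 255.1  12. ]
 [537.2  99.5  12. ]
 [340.8  25.8  12. ]]
len(170) 166.15054936103184 yaw 110.4525022285951 foot side len(213) 209.8314099408456
origin [500.5 117.8] saddle pred [460.3 225.5]
saddle [array([166., 179.]), array([352., 239.]), array([365., 256.])]
post [array([289., 185.]), array([381., 215.]), array([425., 232.])]
c-- [array([310., 160.]), array([378., 209.]), array([429., 218.])]
c+- [array([269., 159.]), array([370., 214.]), array([411., 225.])]
c-+ [array([309., 210.]), array([393., 215.]), array([439., 240.])]
c++ [array([269., 208.]), array([384., 220.]), array([420., 247.])]
foot [array([316., 327.]), array([450., 265.]), array([469., 323.])]
hend [array([284., 377.]), array([444., 221.]), array([466., 317.])]
45 1771.0 (152, 152, 59, 44) ((181.0, 174.11111450195312), 29.59197425842285)
60 3361.0 (149, 141, 81, 72) ((193.1765899658203, 171.50257873535156), 44.808387756347656)
80 5142.5 (130, 130, 100, 85) ((179.5, 161.0), 58.406005859375)
```

View pics/c7.png

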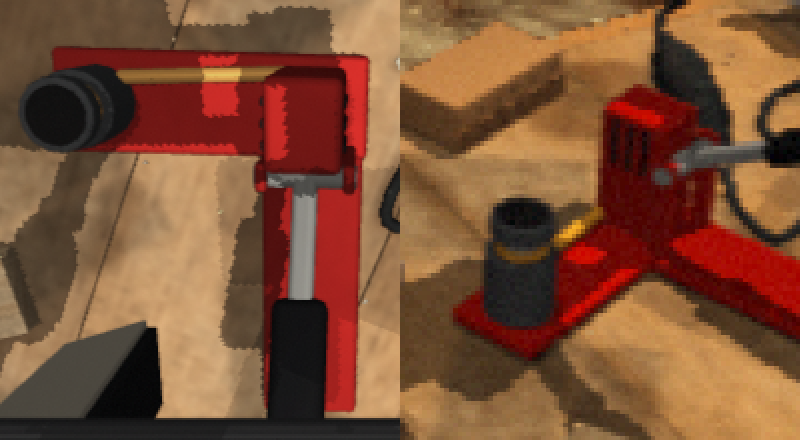

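```bash
python3 - <<'E'
from h import *
np.set_printoptions(precision=1,suppress=True)
w=grab("wrist");s=grab("scene");t=grab("top")
a,e1=tri(w,(169,177),s,(353.4,238.2));b,e2=tri(w,(291,182),s,(382.3,213));print("saddle",a,e1,"post",b,e2)
print(onz(w,(169,177),74),onz(w,(291,182),90),onz(t,(366,256),74),onz(t,(424.5,231.5),90))
for p,q in((onz(w,(291,182),90)[0],onz(w,(169,177),74)[0]),(b,a)):
  d=q-p;print(np.hypot(d[0],d[1]),np.degrees(np.arctan2(d[1],d[0])))
o=get_obs();print(o['tool_pos'],o['tcp_rot'])
E
```

```text
saddle [462.4 222.1  75.1] 2.039230446578022 post [502.7 115.3  92.5] 3.0981277024627674
[[462.7 223.3  74. ]] [[503.2 116.6  90. ]] [[460.9 223.3  74. ]] [[502.1 117.9  90. ]]
114.15123961743603 110.77428236501576
114.16468060429673 110.64604259850285
[482.2  80.5 240.3] [3.1 0.  0.4]
```

```bash
python3 -m pendant '{"dp":[[0.0325,-0.026,0],[0.0325,-0.026,0.03],[0.0325,-0.026,0.08],[0.0325,-0.026,0.12],[0.0325,-0.026,0.15],[0.0325,-0.026,0.18],[0.0325,-0.026,0.2],[0.0325,-0.026,0.206]],"rotation":[[0,0,0.0235],[0,0,0.0235],[0,0,0.0235],[0,0,0.0235],[0,0,0.0235],[0,0,0.0235],[0,0,0.0235],[0,0,0.0235]]}'; python3 -m pendant '{"dp":[[0,0,0],[0,0,0]],"rotation":[[0,0,0],[0,0,0]]}'
```

```text
time: 11.55
tool_pos: [502.0, 116.4, 33.3]
tcp_rot: [-3.141, 0.002, 0.359]
contact_force: [0.3, 1.2, 0.2]
grip_width: 91.6
finger_force: 0.0
time: 11.8
tool_pos: [503.4, 116.5, 35.3]
tcp_rot: [3.141, -0.002, 0.359]
contact_force: [-0.5, 1.2, 0.2]
grip_width: 91.6
finger_force: 0.0
```

```bash
python3 -m pendant '{"dp":[[0,0,0],[0,0,0],[0,0,0],[0,0,0],[0,0,0],[0,0,0],[0,0,0],[0,0,0]],"rotation":[[0,0,0],[0,0,0],[0,0,0],[0,0,0],[0,0,0],[0,0,0],[0,0,0],[0,0,0]]}' 0
```

```text
time: 12.8
tool_pos: [502.7, 116.4, 34.4]
tcp_rot: [3.141, 0.0, 0.359]
contact_force: [-0.1, 0.3, -1.4]
grip_width: 35.9
finger_force: 30.0
```

```bash
python3 -m pendant '{"dp":[[0.006,-0.0015,-0.002],[0.02,-0.005,-0.002],[0.036,-0.009,-0.002],[0.052,-0.013,-0.002],[0.068,-0.017,-0.002],[0.084,-0.021,-0.002],[0.097,-0.0245,-0.002],[0.104,-0.026,-0.002]],"rotation":[[0,0,0.04],[0,0,0.085],[0,0,0.13],[0,0,0.175],[0,0,0.22],[0,0,0.26],[0,0,0.3],[0,0,0.336]]}';python3 -m pendant '{"dp":[[0,0,0],[0,0,0]],"rotation":[[0,0,0],[0,0,0]]}'; python3 - <<'E'
from h import *
np.set_printoptions(precision=1,suppress=True)
o=get_obs();print(o['tool_pos'],o['tcp_rot'])
w=grab("wrist");s=grab("scene")
cv2.imwrite("pics/c8.png",np.hstack([cv2.resize(w['bgr'],(440,330)),cv2.resize(s['bgr'][180:300,275:406],(360,330),interpolation=0)]))
for k in(w,s):
  for c in blobs(k,(22,120,90),(34,255,255),30)[:3]: print(cv2.minAreaRect(c),cv2.contourArea(c))
  for c in blobs(k,(0,180,60),(4,255,255),150)[:3]: print(cv2.contourArea(c),cv2.approxPolyDP(c,4,True).reshape(-1,2).tolist())
E
```

```text
time: 13.8
tool_pos: [590.1, 177.6, 34.6]
tcp_rot: [3.141, 0.003, 0.022]
contact_force: [0.1, 0.5, -7.6]
grip_width: 35.4
finger_force: 30.0
time: 14.05
tool_pos: [589.8, 177.0, 35.4]
tcp_rot: [3.141, 0.002, 0.024]
contact_force: [0.0, -0.2, -7.0]
grip_width: 36.0
finger_force: 30.0
[589.8 177.   35.4] [3.1 0.  0. ]
18323.0 [[74, 222], [78, 249], [111, 235], [135, 241], [292, 233], [284, 250], [150, 255], [154, 281], [145, 294], [235, 294], [274, 279], [274, 328], [364, 328], [362, 280], [369, 274], [371, 228], [366, 219]]
2705.5 [[268, 383], [277, 387], [277, 398], [305, 398], [306, 383], [331, 383], [333, 398], [360, 398], [361, 386], [369, 381], [365, 364], [273, 364]]
((595.5650024414062, 124.25685119628906), (3.7242259979248047, 43.035499572753906), 24.443954467773438) 81.0
1364.0 [[314, 235], [321, 244], [340, 240], [372, 271], [391, 263], [355, 231], [355, 219], [351, 225], [350, 219], [333, 217], [334, 228]]
376.5 [[388, 316], [462, 340], [456, 333]]
```

View pics/c8.png

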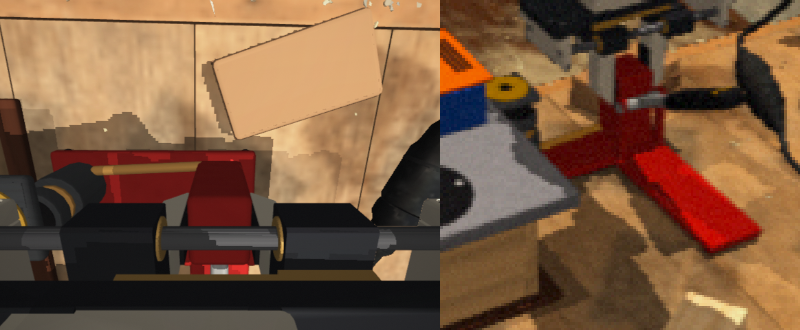

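The wrist view shows the post held square between the fingers, with the base's back edge from (74,222) to (366,219) and the sanding block well clear of it. The scene view shows the saddle at the tongue. I'll work out the remaining shift.

```bash
python3 - <<'E'
from h import *
np.set_printoptions(precision=2,suppress=True)
w=grab("wrist")
m=cv2.inRange(w['hsv'],(0,150,40),(5,255,255))
us=np.arange(110,350,10);e=np.array([[u,np.flatnonzero(m[180:300,u])[0]+180] for u in us if m[180:300,u].any()],float)
a,b=np.polyfit(e[:,0],e[:,1],1);r=e[:,1]-a*e[:,0]-b;k=abs(r)<2;a,b=np.polyfit(e[k,0],e[k,1],1);print(a,b,k.sum())
P=onz(w,[(366,a*366+b),(74,a*74+b)],14);d=(P[1]-P[0])[:2];L=np.hypot(*d);ux=d/L;uy=np.array([-ux[1],ux[0]])
org=(P[0]+P[1])[:2]/2-55*ux+28*uy
print(P,L,np.degrees(np.arctan2(*ux[::-1])),"org",org,"saddle",org+115*ux,get_obs()['tool_pos'])
E
```

```text
0.00191304347826062 218.48623188405796 24
[[619.58 151.97  14.  ]
 [615.93 315.96  14.  ]] 164.02622923110656 91.27543700109138 org [590.99 178.35] saddle [588.43 293.32] [590.38 177.1   36.15]
```

```bash
python3 -m pendant '{"dp":[[0.003,-0.002,0],[0.006,-0.004,0],[0.009,-0.006,0],[0.009,-0.006,0],[0.009,-0.006,0.001],[0.009,-0.006,0.002],[0.009,-0.006,0.003],[0.009,-0.006,0.003]],"rotation":[[0,0,0],[0,0,0],[0,0,0],[0,0,0],[0,0,0],[0,0,0],[0,0,0],[0,0,0]]}'
```

```text
time: 15.2
tool_pos: [599.7, 183.5, 34.4]
tcp_rot: [3.141, -0.0, 0.023]
contact_force: [-5.1, -1.4, 4.2]
grip_width: 35.7
finger_force: 30.0
```

```bash
python3 -m pendant '{"dp":[[0,0,0],[0,0,0],[0,0,0],[0,0,0],[0,0,-0.02],[0,0,-0.06],[0,0,-0.11],[0,0,-0.16]],"rotation":[[0,0,0],[0,0,0],[0,0,0],[0,0,0],[0,0,0],[0,0,0],[0,0,0],[0,0,0]]}' 0.0918; python3 -m pendant '{"dp":[[-0.06,0,-0.02],[-0.1,0,-0.04],[-0.1,0,-0.04],[-0.1,0,-0.04]],"rotation":[[0,0,0],[0,0,0],[0,0,0],[0,0,0]]}'; python3 - <<'E'
from h import *
np.set_printoptions(precision=1,suppress=True)
w=grab("wrist");s=grab("scene");t=grab("top");cv2.imwrite("pics/w9.png",w['bgr'])
print(get_obs()['tool_pos'])
m=cv2.inRange(w['hsv'],(0,150,40),(5,255,255))
for c in blobs(w,(0,150,40),(5,255,255),150)[:3]: print("red",cv2.contourArea(c),cv2.approxPolyDP(c,4,True).reshape(-1,2).tolist())
for k in(w,s,t):
  for c in blobs(k,(22,120,90),(34,255,255),30)[:3]: print("yel",cv2.minAreaRect(c)[:2],cv2.contourArea(c))
ux=np.array([-.023,1]);uy=np.array([-1,-.023]);org=np.array([599.4,183.3])
for x,y,z in((-30,-28,12),(140,-28,12),(-28,185,12),(28,185,12),(0,0,90),(-18,-22,90),(18,22,90)): print((x,y,z),proj(w,np.r_[org+x*ux+y*uy,z]))
print(proj(w,[596.8,298.3,96]))
E
```

```text
time: 16.2
tool_pos: [599.6, 183.6, 194.8]
tcp_rot: [3.142, 0.0, 0.023]
contact_force: [1.7, 0.2, -0.5]
grip_width: 91.6
finger_force: 0.0
time: 16.7
tool_pos: [500.3, 181.3, 233.4]
tcp_rot: [3.142, -0.001, 0.023]
contact_force: [-0.4, -0.1, -0.6]
grip_width: 91.8
finger_force: 0.0
[500.3 181.1 232.3]
red 9977.5 [[206, 78], [206, 85], [214, 89], [298, 84], [297, 93], [222, 96], [222, 119], [206, 134], [186, 134], [293, 132], [298, 276], [303, 276], [303, 204], [312, 198], [312, 143], [299, 143], [298, 129], [340, 129], [340, 142], [326, 143], [326, 198], [334, 204], [334, 276], [341, 275], [348, 80], [338, 74]]
red 363.5 [[257, 381], [278, 408], [290, 408], [263, 378]]
yel ((173.5, 100.5), (55.0, 53.0)) 2288.5
yel ((299.15386962890625, 211.2692413330078), (8.825225830078125, 15.49317455291748)) 95.0
yel ((513.0999755859375, 260.3000183105469), (4.919349670410156, 54.11284637451172)) 94.5
yel ((323.5000305175781, 180.50001525878906), (22.62741470336914, 22.62741470336914)) 407.0
yel ((582.01953125, 332.882080078125), (6.50468635559082, 46.12885284423828)) 240.5
(-30, -28, 12) (np.float64(350.1650894547141), np.float64(77.73048999839702))
(140, -28, 12) (np.float64(179.8763330696262), np.float64(77.62682291251198))
(-28, 185, 12) (np.float64(343.99540722210645), np.float64(276.71839982878936))
(28, 185, 12) (np.float64(295.62545233373737), np.float64(276.6663477471126))
(0, 0, 90) (np.float64(320.2351400168688), np.float64(101.84595001857232))
(-18, -22, 90) (np.float64(342.6972873278681), np.float64(72.7259664393778))
(18, 22, 90) (np.float64(298.66153740393094), np.float64(129.8140220436896))
(np.float64(177.29764234537726), np.float64(101.1472839820965))
```

```bash
python3 -m pendant '{"dp":[[-0.039,0,0],[-0.039,0,0],[-0.039,0,0],[-0.039,0,0],[-0.039,0,0.03],[-0.039,0,0.08],[-0.039,0,0.115],[-0.039,0,0.115]],"rotation":[[0,0,0],[0,0,0],[0,0,0],[0,0,0],[0,0,0],[0,0,0],[0,0,0],[0,0,0]]}' 0; python3 -m pendant '{"dp":[[0,0,0.008],[0,0,0.016],[0,0,0.024],[0,0,0.032],[0,0,0.04],[0,0,0.047],[0,0,0.053],[0,0,0.057]],"rotation":[[0,0,0],[0,0,0],[0,0,0],[0,0,0],[0,0,0],[0,0,0],[0,0,0],[0,0,0]]}'
```

```text
time: 17.85
tool_pos: [460.1, 179.9, 116.2]
tcp_rot: [3.14, 0.004, 0.023]
contact_force: [2.6, 1.1, -3.5]
grip_width: 21.4
finger_force: 30.0
time: 18.85
tool_pos: [462.1, 180.8, 63.8]
tcp_rot: [-3.141, -0.004, 0.023]
contact_force: [-1.7, -0.4, 10.4]
grip_width: 4.1
finger_force: 5.0
```

```bash
python3 -m pendant '{"dp":[[0,0,0.003],[0,0,0.006],[0,0,0.009],[0,0,0.012],[0,0,0.014],[0,0,0.014]],"rotation":[[0,0,0],[0,0,0],[0,0,0],[0,0,0],[0,0,0],[0,0,0]]}'; python3 -m pendant '{"dp":[[0,0,0.001],[0,0,0.002],[0,0,0.002]],"rotation":[[0,0,0],[0,0,0],[0,0,0]]}'
```

```text
time: 19.6
tool_pos: [461.6, 180.8, 49.7]
tcp_rot: [-3.141, -0.002, 0.023]
contact_force: [-4.7, -0.4, 9.8]
grip_width: 1.0
finger_force: 5.1
time: 19.98
tool_pos: [461.5, 180.8, 48.4]
tcp_rot: [-3.141, -0.002, 0.023]
contact_force: [-7.6, -1.0, 15.5]
grip_width: 0.4
finger_force: 8.0
```

```bash
python3 -m pendant '{"dp":[[0,0,0.001],[0,0,0.001],[0,0,0.001],[0,0,0.001]],"rotation":[[0,0,0],[0,0,0],[0,0,0],[0,0,0]]}'; python3 - <<'E'
from h import *
np.set_printoptions(precision=1,suppress=True)
s=grab("scene");t=grab("top");w=grab("wrist");p={}
for n,k in(("s",s),("t",t),("w",w)):
  for c in blobs(k,(22,120,90),(34,255,255),30)[:3]: print(n,"yel",cv2.minAreaRect(c)[:2],cv2.contourArea(c))
  for c in blobs(k,(4,190,70),(15,255,255),300)[:2]: print(n,"or",cv2.approxPolyDP(cv2.convexHull(c),3,True).reshape(-1,2).tolist())
for z in(96,112,127): print(z,proj(s,[596.8,298.3,z]),proj(t,[596.8,298.3,z]),proj(w,[596.8,298.3,z]))
o=get_obs();print(o['tool_pos'],o['contact_force'])
E
```

```text
time: 20.48
tool_pos: [461.5, 180.8, 47.9]
tcp_rot: [-3.141, -0.003, 0.023]
contact_force: [-9.1, -0.7, 20.5]
grip_width: 0.4
finger_force: 10.5
s yel ((511.3000183105469, 263.9000244140625), (4.919349670410156, 55.007266998291016)) 126.0
s yel ((296.26470947265625, 200.058837890625), (8.973817825317383, 16.492422103881836)) 108.5
s yel ((596.0384521484375, 123.19229125976562), (3.6932811737060547, 47.009552001953125)) 86.0
s or [[288, 196], [287, 200], [252, 214], [172, 232], [145, 216], [135, 187], [137, 181], [217, 165], [264, 170]]
s or [[352, 165], [344, 178], [268, 172], [257, 159], [323, 144]]
t yel ((321.5, 176.0), (24.0, 23.0)) 435.5
t yel ((570.5882568359375, 339.64703369140625), (6.516946315765381, 72.71540069580078)) 381.5
t or [[293, 147], [297, 174], [295, 202], [243, 205], [242, 152]]
96 (np.float64(298.5073569441615), np.float64(212.3920439516021)) (np.float64(323.74623487623023), np.float64(180.76227030610627)) (np.float64(-57.61016970815109), np.float64(-81.59771030767587))
112 (np.float64(298.3379305507591), np.float64(206.77726009518162)) (np.float64(323.7518309554794), np.float64(178.71818721405032)) (np.float64(-116.80153878605807), np.float64(-114.96850599387557))
127 (np.float64(298.1765634130245), np.float64(201.42955964713238)) (np.float64(323.7572253541928), np.float64(176.74777208750413)) (np.float64(-192.0711809133938), np.float64(-157.40387939263422))
[461.5 180.8  47.9] [-9.3 -0.9 21.2]
```

```bash
python3 -c "
from plant import workorder; print(workorder.close_job())"
```

```text
the job is handed in; nothing more can be done
None
```

I pressed the lid shut and set the jack under the lift pad; its handle was held fully down at hand-in (about 20 N, top raised about 0.13–0.14 rad). The job was handed in at about 20.6 s; no verdict came back.

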